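Sweep the loose cores off the inspection board

ROBOT

A 6-joint arm with a two-finger parallel gripper is mounted at the origin on a cart in front of the work surface, level with it; the furniture and walls round the work are solid. World frame = base frame: x ahead of the robot, y to its left, z up, the work surface at z = 0. Lengths are in mm, angles in rad, forces in N, time in s.
With the tool pointing down it reaches from about 275 to 750 mm from the base axis. Payload 10.2 kg.
Tool frame: the origin (TCP) lies at the very end of the fingers, on their centre line; the grasp point (between the pads) lies 19 mm behind it; x points along the fingers, y is the direction in which the jaws open and shut, and the axes are right-handed (so a half turn about x gives the same grasp; the last joint's range is limited). The gripper opens to 85 mm and grips with 20 to 120 N. Pads are 22 mm wide; open, the fingers measure 114 mm over their backs; the gripper's body (76 mm by 85 mm) begins 54 mm behind the grasp point. The pads swing forward as they close: fully open they stand 13 mm farther back than shut.
Start: joints at [-1.563, 0.313, 1.498, -0, 1.331, -0.223], TCP at [120.083, -511.088, 198.994] pointing down, gripper open.
Joint ranges: [-2.94, 2.94], [-0.97, 2.17], [0.19, 2.56], [-1.23, 4.37], [0.02, 3.11], [-2.88, 2.88]. Speed limits (rad/s): [2.39, 2.39, 3.01, 3.14, 3.14, 3.14].

INTERFACE

Orientations are given as a unit quaternion [w, x, y, z].
In Python, from rig import ctrl, viewer, order gives the robot as it stands. The module is installed in compiled form; this text tells all that it offers.
- The arm moves only by the tool carry_out, never from a script. Its argument "deltas" is a list of rows, each a list of 7 numbers: the gripper command: -1 is fully open, 1 is shut, values between are in proportion, then the shift along the tool's x, y, z in mm, then the turn, a rotation vector about the tool's x, y, z in degrees. A call has exactly 5 rows; each row is the pose to reach, as a shift and turn from the pose commanded when the call began, along the tool's axes at that moment; what a row does not reach only later rows make up. A row lasts 1/8 s, in which the tool goes at most 62.5 mm and 10.7 degrees, less where a joint would pass 70% of its speed; a pose out of reach is approached as far as the arm can. A call with a gripper value outside its range is refused whole. The fingers move at their own pace and stop on an object; "newtons" is the grip in N (left out, the last holds). Time passes only in rows, so rows that repeat a pose let the fingers close, or fill a call up. It gives the time, the measured TCP pose, the force and the opening at its end, in the units of the state.
- ctrl.sense(): the state, without advancing time (a new reading comes with each control period).
- viewer.capture(name): name is "scene" or "top"; returns the picture (400x640x3 uint8, red, green, blue); there is no depth.
- viewer.calibration(name): a dict with "fx", "fy", "cx", "cy" (pixels), "xyz" and "attitude" of the camera in the world. Camera axes: x right, y down, z forward; pixel columns grow to the right and rows downward; lengths in mm; the calibration is good to about 2 mm. A picture is of the moment at which its call begins. calibration takes no time and is no camera call.
- order.finish_job(): hands the job in, once; it reports no verdict.
The state is a dict: "time_s": time; "joints": joint angles; "dq": joint speeds; "tau": joint torques, N m; "eef_pos": TCP position; "ee_rot": TCP orientation; "force": force on the tool from outside, world axes, zero at the start; "wrist_torque": the same for the moment, N m; "grip_width": opening from 0.0 (shut) to 1.0 (fully open).
Only numpy, scipy, OpenCV 4.12 (cv2) and the standard library are available. Lean on these libraries where they do the work, as an engineer would, in place of code of your own. Each camera call takes 0.05 s, during which the arm holds its last target. There are 200 camera calls.

TASK

Clear the two toroid coils and the E-shaped ferrite core off the white foam board: sweep them with the fingertips across the board and over its edge into the metal tray that stands against it, without picking them up. Leave the two transformers and the coil former (bobbin) standing on the board where they are.

Things in the scene. Friction and masses are not known exactly. Their poses are not given: they have to be found in the camera images.
- foam_board: flat white foam work board lying on the worktop, fixed, 212 mm along its own x, 308 mm along its own y, 28 mm thick. Origin at the centre of its underside, so its top is 28 mm above the origin; turned at most 0.2 rad from the world axes. The tray stands against its -y edge (the robot's right)
- tray: low open tray of bent dark steel sheet, fixed, axes parallel to the board's. 240 mm along x, 120 mm along y, sheet 2 mm; its +y lip (against the board's edge, with a gap of about 2 mm) and both ends are 22 mm high, 6 mm lower than the board's top, its far -y back plate is 46 mm high. Origin at the centre of its underside
- toroid_a_mid (a point): centre of the larger wound toroid coil, a flat ring 40 mm across (46 mm with its leads) and 12 mm tall, lying flat loose on the board; the point is half-way up
- toroid_b_mid (a point): centre of the smaller wound toroid coil, a flat ring 30 mm across (34 mm with its leads) and 9 mm tall, lying flat loose on the board; the point is half-way up
- e_core_a_mid (a point): centre of the black E-shaped ferrite core, 42 mm long (its y), 21 mm wide (its x), 15 mm tall, lying loose on the board; the point is half-way up. The three parts to sweep lie side by side in any order, about 64 mm apart along the board's x (within 75 mm of its middle line), and nothing stands between them and the tray
- transformer_s: transformer, about 43 x 30 mm and 28 mm tall, yellow tape top, standing on the board in a row near the board's +y end, furthest from the tray. Origin at the centre of its underside, z up. Loose; must stay where it is
- transformer_t: transformer, about 43 x 30 mm and 28 mm tall, yellow tape top, standing on the board in a row near the board's +y end, furthest from the tray. Origin at the centre of its underside, z up. Loose; must stay where it is
- bobbin_b: cream plastic coil former (bobbin) without wire, 22 x 27 mm and 32 mm tall with pins, standing upright on the board in one row with the transformers, at least 90 mm (along the board's y) behind the centre of any part to be swept. Origin at the centre of its underside, z up. Loose and light; must stay where it is

How it is judged:
By the outcome, as a careful person would: the job done as asked, in the order asked, and still so for the second after the job is handed in, with the robot touching nothing.
It also fails if it takes over 58 s, if anything falls off the work surface, if the arm or the gripper's body presses on something with over 40 N, if the wrist force passes 120 N, or if a joint passes its speed limit or range.

## Working session

There is one attempt and no reset: what is moved stays moved. The work goes in short steps, Python scripts to look and compute and a tool call to move; the robot and the scene stay as the last step left them, time stands still between calls to the robot, and variables do not carry over. Pictures are saved under pics/ and viewed, about 8 in all and at most 12, crops included, and the job is handed in when it is done.

Besides the shell and the picture viewer there is one more tool, called after ">>>" as name(argument=value, ...), one argument or row to a line, values as JSON. carry_out: Moves the arm, as the interface text tells. Its arguments: {"type":"object","properties":{"deltas":{"type":"array"},"newtons":{"type":"number"}},"required":["deltas"]}

```bash
mkdir -p pics
python3 - <<'E'
from rig import ctrl, viewer
import cv2
for n in("scene","top"):
    cv2.imwrite(f"pics/{n}0.png",viewer.capture(n)[...,::-1]); print(n,viewer.calibration(n))
print(ctrl.sense())
E
```

```text
scene {'fx': 383.8211928765542, 'fy': 383.8211928765542, 'cx': 316.079895068476, 'cy': 196.7188787757386, 'xyz': array([-17.24187608, 601.65291984, 401.8674046 ]), 'attitude': array([ 0.2099677 , -0.31466964,  0.77861034, -0.50066209])}
top {'fx': 439.9852450335282, 'fy': 439.9852450335282, 'cx': 315.7619715372683, 'cy': 201.82395273767924, 'xyz': array([469.2940427 ,  71.76295565, 892.69274578]), 'attitude': array([-0.01097368,  0.7119798 , -0.70128184,  0.03417781])}
{'time_s': 0.1, 'joints': array([-1.56342272e+00,  3.13366523e-01,  1.49834568e+00, -1.52464255e-05,
        1.33096823e+00, -2.23377643e-01]), 'dq': array([ 1.69938638e-03, -3.42797065e-05, -1.70503242e-03,  2.66888528e-04,
       -4.69095753e-04,  1.96912586e-05]), 'tau': array([ 1.44217029e-03, -4.12903762e+01, -2.60142750e+01, -2.07469852e-04,
        3.03396781e-03, -1.54386959e-05]), 'eef_pos': array([ 120.06561165, -510.82739269,  198.51220575]), 'ee_rot': array([ 0.08102036,  0.70244166,  0.08178618, -0.70236916]), 'force': array([-0.53063867,  0.47388251,  0.22464372]), 'wrist_torque': array([0.01589929, 0.01775039, 0.01456661]), 'grip_width': 1.0000141305589554}
```

View pics/top0.png

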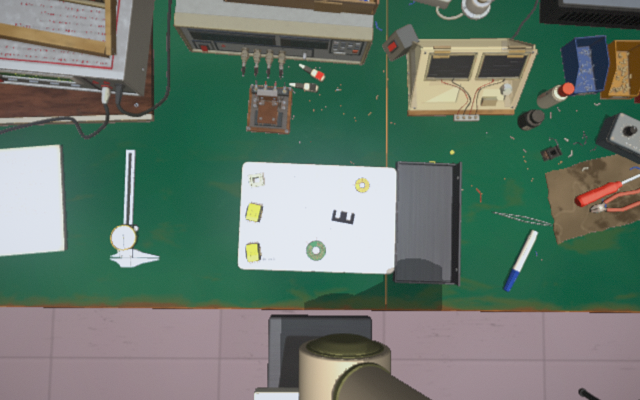

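View pics/scene0.png

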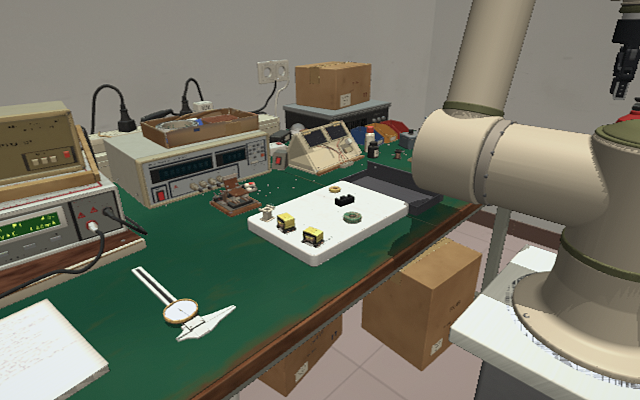

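The top view shows the board at about (238–396, 163–273) with the tray to its right. Toroid A is near (316,250), toroid B near (362,185) and the E core near (344,216). The transformers and bobbin are at the left end.

```bash
cat > h.py <<'E'
import numpy as np, cv2
from rig import ctrl, viewer
from scipy.spatial.transform import Rotation as R
def rot(q): return R.from_quat(np.r_[q[1:],q[0]])
def px2w(n,uv,z):
    c=viewer.calibration(n); d=rot(c["attitude"]).apply([(uv[0]-c["cx"])/c["fx"],(uv[1]-c["cy"])/c["fy"],1])
    return c["xyz"]+d*(z-c["xyz"][2])/d[2]
def w2px(n,p):
    c=viewer.calibration(n); q=rot(c["attitude"]).inv().apply(np.array(p)-c["xyz"])
    return q[:2]/q[2]*c["fx"]+[c["cx"],c["cy"]]
E
python3 - <<'E'
from h import *
im=cv2.imread("pics/top0.png")
m=(im.min(2)>200).astype(np.uint8); m[:,:200]=0; m[:150]=0; m[290:]=0; m[:,420:]=0
m=cv2.morphologyEx(m,cv2.MORPH_OPEN,np.ones((3,3)))
n,l,s,c=cv2.connectedComponentsWithStats(m); k=1+s[1:,4].argmax()
cn=max(cv2.findContours((l==k).astype(np.uint8),0,1)[0],key=cv2.contourArea)
rc=cv2.minAreaRect(cn); print(rc)
b=cv2.boxPoints(rc); w=np.array([px2w("top",p,28) for p in b]); print(w.round(1)); print(w.mean(0),[np.linalg.norm(w[i]-w[i-1]).round(1) for i in range(4)])
# objects: non-white inside the box
ins=np.zeros(m.shape,np.uint8); cv2.fillConvexPoly(ins,cv2.boxPoints((rc[0],(rc[1][0]-8,rc[1][1]-8),rc[2])).astype(int),1)
o=((im.min(2)<190)&(ins>0)).astype(np.uint8); o=cv2.morphologyEx(o,cv2.MORPH_CLOSE,np.ones((3,3)))
n,l,s,c=cv2.connectedComponentsWithStats(o)
for i in range(1,n):
    if s[i,4]>15: print(s[i],c[i].round(1),px2w("top",[s[i,0]+s[i,2]/2-.5,s[i,1]+s[i,3]/2-.5],35).round(1))
cv2.imwrite("pics/c.png",cv2.resize(im[150:295,225:475],None,fx=3.2,fy=3.2,interpolation=cv2.INTER_CUBIC))
s=ctrl.sense();print(rot(s["ee_rot"]).as_matrix().round(3))
E
```

```text
((317.14654541015625, 217.54246520996094), (155.48597717285156, 106.33450317382812), 2.12109637260437)
[[ 394.1  193.9   28. ]
 [ 602.   191.4   28. ]
 [ 596.4 -116.8   28. ]
 [ 386.3 -109.5   28. ]]
[494.70879635  39.73842876  28.        ] [np.float64(303.5), np.float64(207.9), np.float64(308.3), np.float64(210.2)]
[262 175   3  10  20] [263.  179.2] [566.4 147.7  35. ]
[250 176   9   7  32] [253.3 178.5] [567.1 165.2  35. ]
[355 178  15  15 152] [361.8 185. ] [559.  -46.5  35. ]
[245 202  18  21 287] [253.8 211.9] [502.6 164.7  35. ]
[331 210  24  15 206] [342.6 217.3] [495.5  -8.7  35. ]
[306 240  20  21 288] [315.5 250.1] [430.7  43.2  35. ]
[245 242  17  20 285] [252.8 251.5] [426.3 163.9  35. ]
[[-0.     0.229 -0.973]
 [ 0.001 -0.973 -0.229]
 [-1.    -0.001 -0.   ]]
```

View pics/c.png

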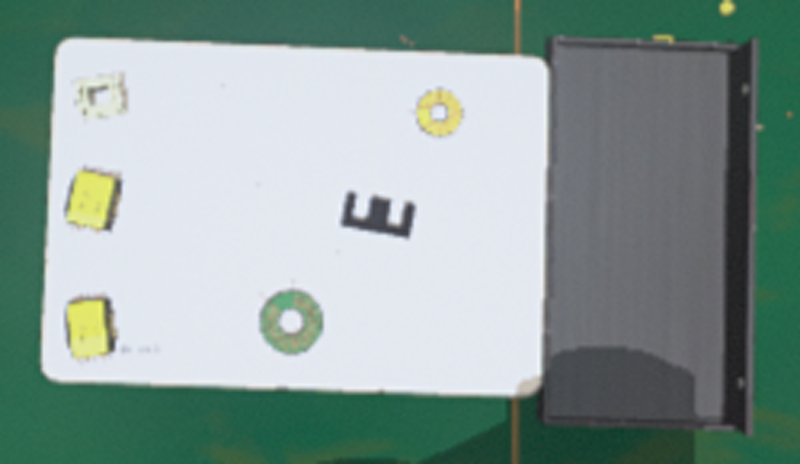

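>>> carry_out(
  deltas=[
    [0.5,4.5,-46.5,-40,-6.9,0,0],
    [0.5,9,-93,-80,-13.7,0,0],
    [0.5,13.5,-139.5,-120,-20.5,0,0],
    [0.5,18,-186,-160,-27.4,0,0],
    [0.5,22.5,-232.5,-200,-34.2,0,0],
  ],
)

```text
time_s: 0.72
eef_pos: [262.0, -237.1, 176.3]
ee_rot: [0.285, 0.647, 0.285, -0.647]
force: [1.8, -1.3, 0.8]
grip_width: 0.252
```

```bash
cat >> h.py <<'E'
def to(x,y,z,yaw=-1.4):
    s=ctrl.sense(); r=rot(s["ee_rot"]); d=r.inv().apply(np.array([x,y,z])-s["eef_pos"])
    a=np.radians(yaw); Y=np.array([np.cos(a),np.sin(a),0]); X=np.array([0,0,-1.]); 
    T=R.from_matrix(np.c_[X,Y,np.cross(X,Y)]); t=np.degrees((r.inv()*T).as_rotvec())
    print("t",s["time_s"],"pos",s["eef_pos"].round(1),"F",s["force"].round(1),"g",round(s["grip_width"],3),"shift",d.round(1),"turn",t.round(1))
E
python3 -c "
from h import *
to(431,88,120)"
```

```text
t 0.725 pos [ 262.  -237.1  176.3] F [ 1.8 -1.3  0.8] g 0.252 shift [  56.3  -94.4 -354. ] turn [-41.  -0.  -0.]
```

>>> carry_out(
  deltas=[
    [0.5,9,-16,-59,-8.2,0,0],
    [0.5,18,-31,-118,-16.4,0,0],
    [0.5,27,-47,-177,-24.6,0,0],
    [0.5,38,-63,-236,-32.8,0,0],
    [0.5,47,-79,-295,-41,0,0],
  ],
)

```text
time_s: 1.35
eef_pos: [403.5, 33.8, 129.1]
ee_rot: [0.494, 0.506, 0.494, -0.506]
force: [0.4, -0.7, -0.1]
grip_width: 0.254
```

```bash
python3 -c "
from h import *
to(431,88,60)"
```

```text
t 1.35 pos [403.5  33.8 129.1] F [ 0.4 -0.7 -0.1] g 0.254 shift [ 69.1  26.2 -54.8] turn [ 0.1  0.  -0. ]
```

>>> carry_out(
  deltas=[
    [0.5,10,13,-28,0,0,0],
    [0.5,20,26,-55,0,0,0],
    [0.5,45,26,-55,0,0,0],
    [0.5,69,26,-55,0,0,0],
    [0.5,69,26,-55,0,0,0],
  ],
)

```text
time_s: 1.98
eef_pos: [429.4, 86.1, 59.4]
ee_rot: [-0.492, -0.506, -0.494, 0.508]
force: [0.4, 0.5, -0.6]
grip_width: 0.253
```

Run:
```python
from h import *
to(431,88,30)
a=viewer.capture("top")[...,::-1][150:295,225:475]; b=viewer.capture("scene")[150:290,230:480,::-1]
cv2.imwrite("pics/c1.png",np.vstack([cv2.resize(a,(517,300),interpolation=2),cv2.resize(b,(517,290),interpolation=2)]))
```

```text
t 1.975 pos [429.4  86.1  59.4] F [ 0.4  0.5 -0.6] g 0.253 shift [29.4  1.7 -2. ] turn [-0.2 -0.   0.2]
```

View pics/c1.png

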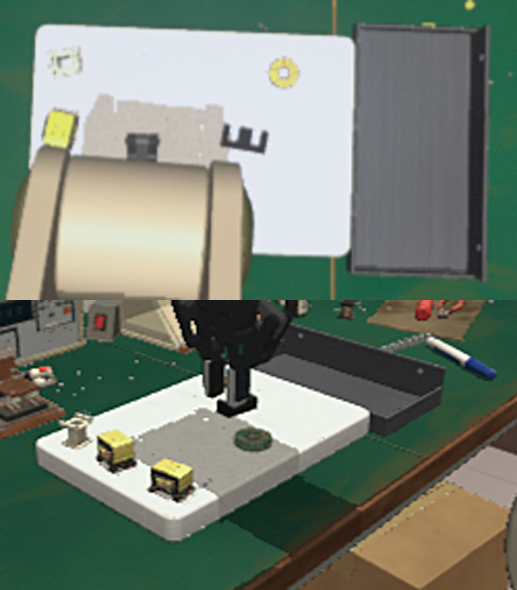

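The top view is blocked by the arm. The scene view shows the fingertips above the board, behind toroid A (lower-half pixel about (252,438)) and clear of the transformers. Next I descend and watch the force.

>>> carry_out(
  deltas=[
    [0.5,12,2,-1,0,0,0],
    [0.5,22,2,-1,0,0,0],
    [0.5,26,2,-1,0,0,0],
    [0.5,29,2,-1,0,0,0],
    [0.5,29,2,-1,0,0,0],
  ],
)

```text
time_s: 2.7
eef_pos: [432.5, 86.9, 31.4]
ee_rot: [-0.493, -0.507, -0.493, 0.507]
force: [-0.3, -0.2, 0.0]
grip_width: 0.248
```

Run:
```python
from h import *
to(431,-135,30)
```

```text
t 2.7 pos [432.5  86.9  31.4] F [-0.3 -0.2  0. ] g 0.248 shift [  1.4   4.6 221.8] turn [-0.2 -0.   0. ]
```

>>> carry_out(
  deltas=[
    [0.5,1.5,-0.5,8,0,0,0],
    [0.5,1.5,-0.5,18,0,0,0],
    [0.5,1.5,0,29,0,0,0],
    [0.5,1.5,0,40,0,0,0],
    [0.5,1.5,0,51,0,0,0],
  ],
)

```text
time_s: 3.32
eef_pos: [431.2, 35.0, 30.0]
ee_rot: [0.493, 0.507, 0.493, -0.507]
force: [-0.6, -0.3, -0.6]
grip_width: 0.249
```

Run:
```python
from h import *
to(431,-135,30)
b=viewer.capture("scene")[150:290,230:480,::-1]
cv2.imwrite("pics/c2.png",cv2.resize(b,(750,420),interpolation=2))
```

```text
t 3.325 pos [431.2  35.   30. ] F [-0.6 -0.3 -0.6] g 0.249 shift [  0.    4.6 170. ] turn [-0.2  0.  -0. ]
```

View pics/c2.png

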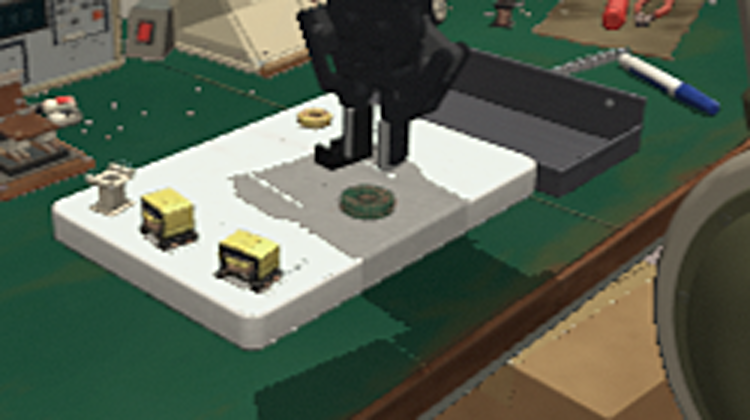

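The toroid is at crop (368,202), but the fingers appear at (345–400,160), which doesn't fit with contact. I'll check it by projection.

Run:
```python
from h import *
f=lambda p:((w2px("scene",p)-[230,150])*3).round()
print("tcp",f([431,35,30]),"torA",f([431,43,34]),"E",f([495,-9,35]),"torB",f([559,-46,33]))
for p in [(426,164,28),(502,164,28),(566,157,28)]: print(f(p))
print("toroid ray", px2w("scene",[230+368/3,150+202/3],34), "fingers", px2w("scene",[230+390/3,150+168/3],30))
s=ctrl.sense(); print(rot(s["ee_rot"]).as_matrix().round(3), s["joints"].round(3))
print(viewer.calibration("scene"))
```

```text
tcp [374. 202.] torA [367. 201.] E [346. 150.] torB [315. 116.]
[250. 276.]
[169. 236.]
[116. 202.]
toroid ray [429.19881002  44.10450612  34.        ] fingers [457.21041705 -15.70765367  30.        ]
[[ 0.     1.    -0.028]
 [-0.    -0.028 -1.   ]
 [-1.     0.     0.   ]] [-0.193  0.346  1.963 -0.     0.832 -0.164]
{'fx': 383.8211928765542, 'fy': 383.8211928765542, 'cx': 316.079895068476, 'cy': 196.7188787757386, 'xyz': array([-17.24187608, 601.65291984, 401.8674046 ]), 'attitude': array([ 0.2099677 , -0.31466964,  0.77861034, -0.50066209])}
```

Run:
```python
from h import *
f=lambda p:((w2px("scene",p)-[270,160])*6).round()
for z in (30,40,50,60): print(z,"near",f([414,35,z]),"far",f([448,35,z]))
b=viewer.capture("scene")[160:260,270:400,::-1]
cv2.imwrite("pics/c3.png",cv2.resize(b,(780,600),interpolation=2))
```

```text
30 near [547. 359.] far [471. 329.]
40 near [548. 333.] far [472. 304.]
50 near [549. 307.] far [472. 278.]
60 near [550. 281.] far [473. 252.]
```

View pics/c3.png

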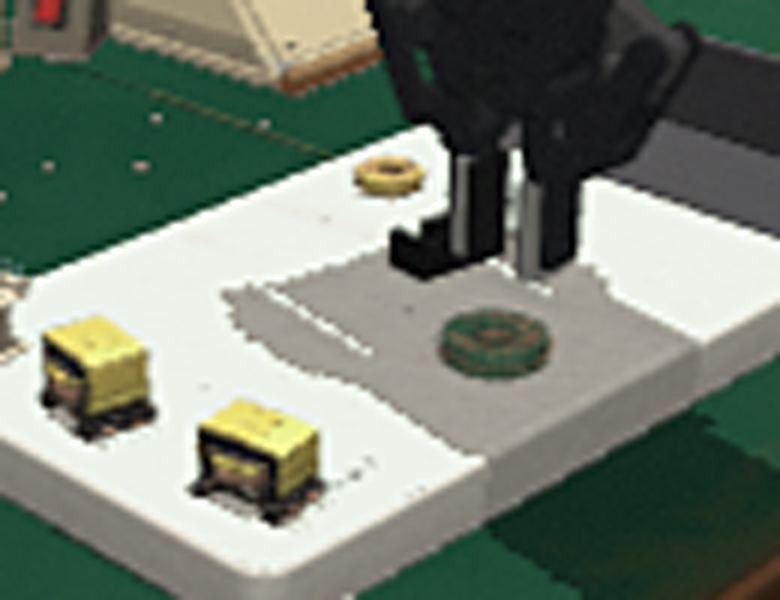

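Run:
```python
from h import *
for z in (59,75,90): print(z,w2px("scene",[412,86,z]).round(),w2px("scene",[446,86,z]).round(), "y-50",w2px("scene",[412,36,z]).round())
to(431,90,50)
```

```text
59 [346. 216.] [333. 211.] y-50 [362. 208.]
75 [346. 209.] [333. 203.] y-50 [362. 201.]
90 [346. 202.] [333. 197.] y-50 [363. 194.]
t 3.425 pos [431.2  34.9  30. ] F [-0.6  0.4 -0.1] g 0.252 shift [-20.   -1.8 -55.1] turn [-0.3  0.  -0. ]
```

>>> carry_out(
  deltas=[
    [0.5,-15,0,0,0,0,0],
    [0.5,-20,0,-20,0,0,0],
    [0.5,-20,-1,-40,0,0,0],
    [0.5,-20,-1.5,-55,0,0,0],
    [0.5,-20,-1.5,-55,0,0,0],
  ],
)

```text
time_s: 4.05
eef_pos: [431.0, 91.6, 49.9]
ee_rot: [-0.493, -0.506, -0.494, 0.506]
force: [0.2, -0.2, 1.3]
grip_width: 0.244
```

Run:
```python
from h import *
to(431,90,30)
f=lambda p:((w2px("scene",p)-[270,160])*4).round()
for z in (50,60,70,80): print(z,"near",f([414,90,z]),"far",f([448,90,z]))
b=viewer.capture("scene")[160:260,270:400,::-1]
cv2.imwrite("pics/c4.png",cv2.resize(b,(520,400),interpolation=2))
```

```text
t 4.05 pos [431.   91.6  49.9] F [ 0.2 -0.2  1.3] g 0.244 shift [19.9  0.   1.6] turn [-0.1 -0.   0. ]
50 near [296. 241.] far [245. 220.]
60 near [296. 223.] far [245. 202.]
70 near [297. 205.] far [245. 184.]
80 near [297. 186.] far [245. 166.]
```

View pics/c4.png

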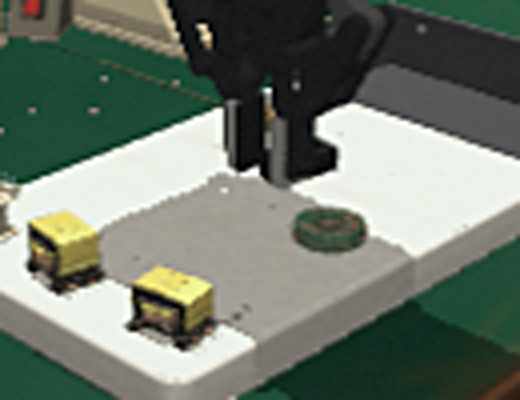

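The view shows toroid A untouched at crop (330,230). The fingertips are at (283,186) and (238,170), which projects to z≈80 while the reported TCP z is 50. The real tips are therefore about 30 mm above the stated TCP. I'll go lower in careful steps, watching force and images.

>>> carry_out(
  deltas=[
    [0.5,15,0,0,0,0,0],
    [0.5,25,0,0,0,0,0],
    [0.5,32,0,0,0,0,0],
    [0.5,36,0,0,0,0,0],
    [0.5,36,0,0,0,0,0],
  ],
)

```text
time_s: 4.72
eef_pos: [431.1, 90.9, 13.9]
ee_rot: [-0.493, -0.507, -0.493, 0.507]
force: [0.0, 0.5, -0.5]
grip_width: 0.253
```

Run:
```python
from h import *
to(431,90,0)
f=lambda p:((w2px("scene",p)-[270,160])*4).round()
for z in (28,34,44,54): print(z,"near",f([414,90,z]),"far",f([448,90,z]))
b=viewer.capture("scene")[160:260,270:400,::-1]
cv2.imwrite("pics/c5.png",cv2.resize(b,(520,400),interpolation=2))
```

```text
t 4.725 pos [431.1  90.9  13.9] F [ 0.   0.5 -0.5] g 0.253 shift [13.9 -0.1  0.9] turn [-0.2  0.   0. ]
28 near [295. 281.] far [244. 258.]
34 near [295. 270.] far [244. 248.]
44 near [296. 252.] far [244. 230.]
54 near [296. 234.] far [245. 213.]
```

View pics/c5.png

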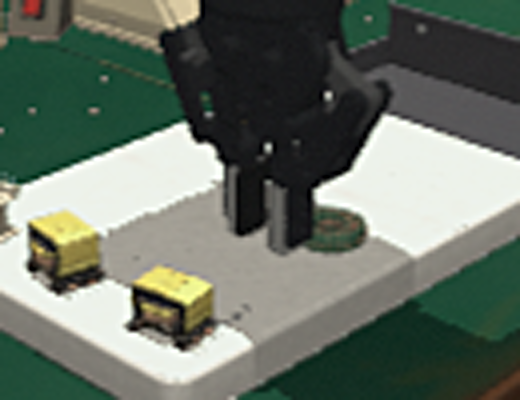

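The tips are now at rows ≈255 and 235, so z≈43 with no contact force, which confirms the ~29 mm offset. I'll go down until light contact, then back off.

>>> carry_out(
  deltas=[
    [0.5,5,0,0,0,0,0],
    [0.5,8,0,0,0,0,0],
    [0.5,10,0,0,0,0,0],
    [0.5,11,0,0,0,0,0],
    [0.5,11,0,0,0,0,0],
  ],
)

```text
time_s: 5.4
eef_pos: [431.2, 90.9, 3.0]
ee_rot: [-0.493, -0.507, -0.493, 0.507]
force: [0.5, 1.1, 0.6]
grip_width: 0.252
```

Run:
```python
from h import *
to(431,90,0)
b=viewer.capture("scene")[160:260,270:400,::-1]
cv2.imwrite("pics/c6.png",cv2.resize(b,(520,400),interpolation=2))
```

```text
t 5.4 pos [431.2  90.9   3. ] F [0.5 1.1 0.6] g 0.252 shift [ 3.  -0.1  0.9] turn [-0.2 -0.   0. ]
```

View pics/c6.png

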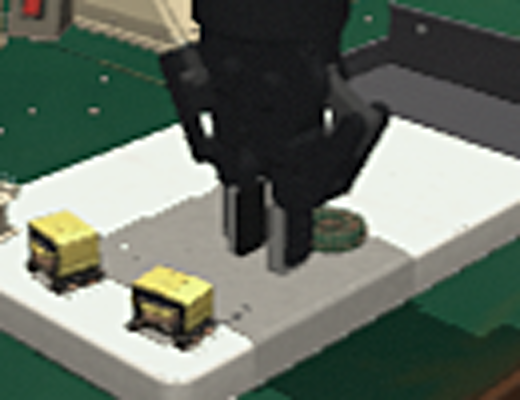

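>>> carry_out(
  deltas=[
    [0.5,1,0,8,0,0,0],
    [0.5,1,0,16,0,0,0],
    [0.5,1,0.5,25,0,0,0],
    [0.5,1,0.5,34,0,0,0],
    [0.5,1,1,44,0,0,0],
  ],
)

```text
time_s: 6.08
eef_pos: [430.9, 46.2, 2.0]
ee_rot: [-0.493, -0.507, -0.493, 0.507]
force: [0.1, 0.9, 0.1]
grip_width: 0.25
```

```bash
cat >> h.py <<'E'
def green():
    im=viewer.capture("scene")[...,::-1][160:260,270:400]; return im
E
python3 - <<'E'
from h import *
to(431,-135,2)
b=viewer.capture("scene")[160:260,270:400,::-1]
cv2.imwrite("pics/c7.png",cv2.resize(b,(520,400),interpolation=2))
E
```

```text
t 6.075 pos [430.9  46.2   2. ] F [0.1 0.9 0.1] g 0.25 shift [  0.    5.1 181.1] turn [-0.2 -0.   0. ]
```

View pics/c7.png

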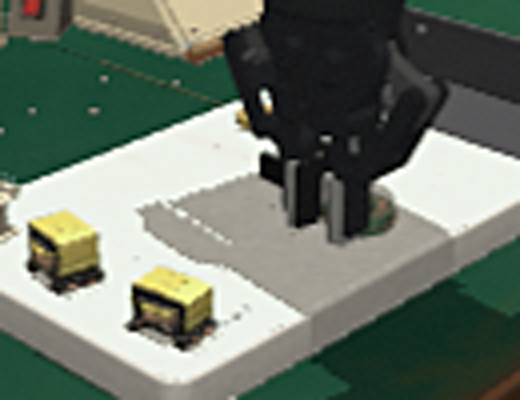

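Toroid A now sits directly ahead of the fingers, at crop (380,212), and is being pushed. I'll continue to the edge.

>>> carry_out(
  deltas=[
    [0.5,0,0,11,0,0,0],
    [0.5,0,0.5,22,0,0,0],
    [0.5,0,1,33,0,0,0],
    [0.5,0,1,44,0,0,0],
    [0.5,0,1.5,55,0,0,0],
  ],
)

```text
time_s: 6.75
eef_pos: [430.9, -8.9, 2.0]
ee_rot: [0.493, 0.507, 0.493, -0.507]
force: [-0.0, -0.0, 0.4]
grip_width: 0.249
```

>>> carry_out(
  deltas=[
    [0.5,0,0,11,0,0,0],
    [0.5,0,0.5,22,0,0,0],
    [0.5,0,1,33,0,0,0],
    [0.5,0,1,44,0,0,0],
    [0.5,0,1.5,55,0,0,0],
  ],
)

```text
time_s: 7.38
eef_pos: [430.9, -63.8, 2.0]
ee_rot: [0.493, 0.507, 0.493, -0.507]
force: [0.2, -0.0, 0.5]
grip_width: 0.253
```

>>> carry_out(
  deltas=[
    [0.5,0,0,11,0,0,0],
    [0.5,0,0.5,22,0,0,0],
    [0.5,0,1,33,0,0,0],
    [0.5,0,1,44,0,0,0],
    [0.5,0,1.5,55,0,0,0],
  ],
)

```text
time_s: 8.0
eef_pos: [430.9, -118.9, 2.0]
ee_rot: [-0.493, -0.507, -0.493, 0.507]
force: [-0.8, 0.8, 1.1]
grip_width: 0.246
```

Run:
```python
from h import *
to(431,-140,2)
```

```text
t 8.0 pos [ 430.9 -118.9    2. ] F [-0.8  0.8  1.1] g 0.246 shift [-0.   0.7 21.1] turn [-0.2  0.   0. ]
```

>>> carry_out(
  deltas=[
    [0.5,0,0,9,0,0,0],
    [0.5,0,0.5,18,0,0,0],
    [0.5,0,0.5,18,0,0,0],
    [0.5,-25,0,18,0,0,0],
    [0.5,-50,0,18,0,0,0],
  ],
)

```text
time_s: 8.62
eef_pos: [430.2, -135.7, 52.5]
ee_rot: [-0.493, -0.507, -0.493, 0.507]
force: [1.0, 0.3, 0.9]
grip_width: 0.249
```

>>> carry_out(
  deltas=[
    [0.5,0,32,-32,0,0,0],
    [0.5,0,64,-64,0,0,0],
    [0.5,0,96,-96,0,0,0],
    [0.5,0,125,-129,0,0,0],
    [0.5,0,125,-129,0,0,0],
  ],
)

```text
time_s: 9.25
eef_pos: [559.8, -8.4, 51.7]
ee_rot: [0.494, 0.506, 0.494, -0.506]
force: [-0.2, -0.7, -0.1]
grip_width: 0.251
```

Run:
```python
from h import *
to(559,-10,2)
a=viewer.capture("top")[...,::-1][150:295,225:475]; b=viewer.capture("scene")[150:290,230:480,::-1]
cv2.imwrite("pics/c8.png",np.vstack([cv2.resize(a,(517,300),interpolation=2),cv2.resize(b,(517,290),interpolation=2)]))
```

```text
t 9.25 pos [559.8  -8.4  51.7] F [-0.2 -0.7 -0.1] g 0.251 shift [49.7 -0.8  1.7] turn [ 0. -0. -0.]
```

View pics/c8.png

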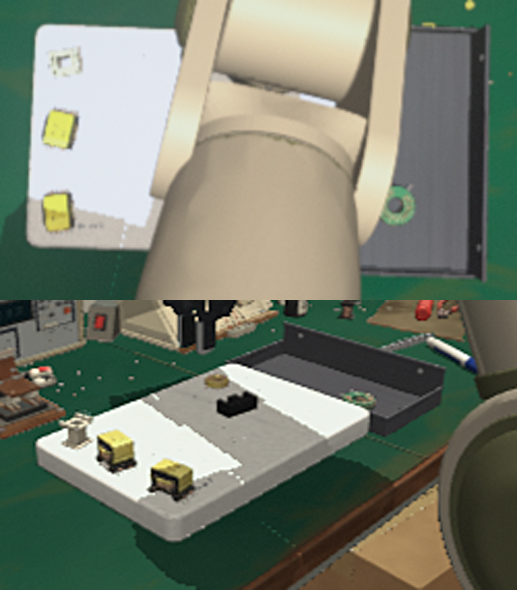

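Toroid A lies in the tray, at top-view (397,205). The E core, toroid B, transformers and bobbin are unmoved. Next is toroid B.

>>> carry_out(
  deltas=[
    [0.5,20,-0.5,0,0,0,0],
    [0.5,36,-0.5,0,0,0,0],
    [0.5,44,-0.5,0,0,0,0],
    [0.5,48,-0.5,0,0,0,0],
    [0.5,49.5,-0.5,0,0,0,0],
  ],
)

```text
time_s: 9.98
eef_pos: [558.5, -10.7, 2.6]
ee_rot: [0.493, 0.507, 0.493, -0.507]
force: [0.0, -0.4, -0.7]
grip_width: 0.252
```

>>> carry_out(
  deltas=[
    [0.5,0.5,0,7,0,0,0],
    [0.5,0.5,0,15,0,0,0],
    [0.5,0.5,0.5,25,0,0,0],
    [0.5,0.5,0.5,35,0,0,0],
    [0.5,0.5,1,45,0,0,0],
  ],
)

```text
time_s: 10.6
eef_pos: [558.2, -56.5, 2.0]
ee_rot: [0.493, 0.507, 0.493, -0.507]
force: [0.2, 1.0, -0.1]
grip_width: 0.25
```

Run:
```python
from h import *
to(559,-137,2)
```

```text
t 10.6 pos [558.2 -56.5   2. ] F [ 0.2  1.  -0.1] g 0.25 shift [ 0.   3.1 80.5] turn [-0.2 -0.  -0. ]
```

>>> carry_out(
  deltas=[
    [0.5,0,0,10,0,0,0],
    [0.5,0,0.5,20,0,0,0],
    [0.5,0,1,30,0,0,0],
    [0.5,0,1,40,0,0,0],
    [0.5,0,1.5,50,0,0,0],
  ],
)

```text
time_s: 11.22
eef_pos: [558.3, -106.4, 2.0]
ee_rot: [-0.493, -0.507, -0.493, 0.507]
force: [-0.1, 0.1, -0.3]
grip_width: 0.25
```

>>> carry_out(
  deltas=[
    [0.5,0,0,10,0,0,0],
    [0.5,0,0.5,20,0,0,0],
    [0.5,0,1,31,0,0,0],
    [0.5,0,1,33,0,0,0],
    [0.5,-25,1,33,0,0,0],
  ],
)

```text
time_s: 11.85
eef_pos: [557.2, -138.3, 25.8]
ee_rot: [-0.492, -0.506, -0.494, 0.507]
force: [-0.2, 0.3, 0.7]
grip_width: 0.251
```

Run:
```python
from h import *
to(493,38,52)
```

```text
t 11.85 pos [ 557.2 -138.3   25.8] F [-0.2  0.3  0.7] g 0.251 shift [ -25.7  -69.2 -174.5] turn [-0.2 -0.1  0.2]
```

>>> carry_out(
  deltas=[
    [0.7,-26,0,0,0,0,0],
    [0.7,-26,-20,-50,0,0,0],
    [0.7,-26,-40,-100,0,0,0],
    [0.7,-26,-60,-150,0,0,0],
    [0.7,-26,-69,-175,0,0,0],
  ],
)

```text
time_s: 12.48
eef_pos: [493.0, 40.5, 53.1]
ee_rot: [-0.493, -0.506, -0.494, 0.506]
force: [0.1, -0.3, -0.2]
grip_width: 0.149
```

Run:
```python
from h import *
to(493,38,2)
for n in("scene","top"):
    im=viewer.capture(n)[...,::-1]; cv2.imwrite(f"pics/after_{n}.png",im)
    h=cv2.cvtColor(im,cv2.COLOR_BGR2HSV); m=cv2.inRange(h,(18,90,60),(36,255,255))
    k,l,s,c=cv2.connectedComponentsWithStats(m)
    for i in range(1,k):
        w=px2w(n,c[i],8)
        if s[i,4]>6 and 350<w[0]<650 and -250<w[1]<250: print(n,s[i],c[i].round(),"z8",w.round(),"z35",px2w(n,c[i],35).round())
```

```text
t 12.475 pos [493.   40.5  53.1] F [ 0.1 -0.3 -0.2] g 0.149 shift [51.1  0.   2.5] turn [-0.1 -0.   0. ]
scene [359 185   8   3  16] [363. 186.] z8 [ 557. -156.    8.] z35 [ 518. -104.   35.]
scene [277 213  17  16 175] [286. 220.] z8 [559. 115.   8.] z35 [519. 149.  35.]
scene [303 227  20  16 149] [315. 233.] z8 [473. 113.   8.] z35 [439. 146.  35.]
scene [305 235   9   5  22] [309. 237.] z8 [470. 133.   8.] z35 [437. 165.  35.]
top [450 150   4   4  14] [452. 152.] z8 [ 634. -234.    8.] z35 [ 629. -225.   35.]
top [430 161   6   2  10] [432. 162.] z8 [ 613. -195.    8.] z35 [ 608. -187.   35.]
top [403 182  14  15 135] [409. 189.] z8 [ 555. -147.    8.] z35 [ 553. -140.   35.]
top [246 203  15  18 201] [253. 212.] z8 [504. 168.   8.] z35 [503. 165.  35.]
top [246 244  14  18 201] [252. 252.] z8 [424. 168.   8.] z35 [425. 165.  35.]
top [385 275   2  26  50] [386. 287.] z8 [358. -99.   8.] z35 [361. -94.  35.]
```

Both cameras place toroid B in the tray at about (556,-150,8). Now the E core.

>>> carry_out(
  deltas=[
    [0.7,20,0,0,0,0,0],
    [0.7,36,0,0,0,0,0],
    [0.7,45,0,0,0,0,0],
    [0.7,49,0,0,0,0,0],
    [0.7,50.5,0,0,0,0,0],
  ],
)

```text
time_s: 13.2
eef_pos: [494.5, 37.9, 2.6]
ee_rot: [0.493, 0.507, 0.493, -0.507]
force: [-0.5, 0.7, 0.6]
grip_width: 0.148
```

>>> carry_out(
  deltas=[
    [0.7,0.5,0,7,0,0,0],
    [0.7,0.5,0,15,0,0,0],
    [0.7,0.5,0.5,24,0,0,0],
    [0.7,0.5,0.5,33,0,0,0],
    [0.7,0.5,1,42,0,0,0],
  ],
)

```text
time_s: 13.82
eef_pos: [494.1, -4.5, 2.0]
ee_rot: [0.493, 0.507, 0.493, -0.507]
force: [0.2, 1.3, 0.2]
grip_width: 0.151
```

>>> carry_out(
  deltas=[
    [0.7,0,0,10,0,0,0],
    [0.7,0,0.5,20,0,0,0],
    [0.7,0,1,30,0,0,0],
    [0.7,0,1,40,0,0,0],
    [0.7,0,1.5,50,0,0,0],
  ],
)

```text
time_s: 14.45
eef_pos: [494.2, -54.5, 2.0]
ee_rot: [-0.493, -0.507, -0.493, 0.507]
force: [0.5, 0.9, 0.3]
grip_width: 0.15
```

Run:
```python
from h import *
to(493,-137,2)
im=viewer.capture("scene")[...,::-1]; cv2.imwrite("pics/e1.png",cv2.resize(im[150:250,300:430],(520,400),interpolation=2))
```

```text
t 14.45 pos [494.2 -54.5   2. ] F [0.5 0.9 0.3] g 0.15 shift [-0.   1.1 82.5] turn [-0.2 -0.   0. ]
```

>>> carry_out(
  deltas=[
    [0.7,0,0,9,0,0,0],
    [0.7,0,0,18,0,0,0],
    [0.7,0,0,27,0,0,0],
    [0.7,0,0,36,0,0,0],
    [0.7,0,0,45,0,0,0],
  ],
)

```text
time_s: 15.12
eef_pos: [492.9, -99.5, 2.0]
ee_rot: [-0.493, -0.507, -0.493, 0.507]
force: [-0.0, 0.3, 0.6]
grip_width: 0.153
```

>>> carry_out(
  deltas=[
    [0.7,0,0,9,0,0,0],
    [0.7,0,0,18,0,0,0],
    [0.7,0,0,27,0,0,0],
    [0.7,0,0,36,0,0,0],
    [0.7,0,0,40,0,0,0],
  ],
)

```text
time_s: 15.75
eef_pos: [491.8, -139.4, 2.0]
ee_rot: [0.493, 0.507, 0.493, -0.507]
force: [-0.2, 0.0, 0.6]
grip_width: 0.15
```

>>> carry_out(
  deltas=[
    [0.7,0,0,0,0,0,0],
    [0.7,-30,0,0,0,0,0],
    [0.7,-70,0,0,0,0,0],
    [0.7,-120,0,0,0,0,0],
    [0.7,-170,0,0,0,0,0],
  ],
)

```text
time_s: 16.38
eef_pos: [491.6, -138.4, 173.6]
ee_rot: [0.493, 0.507, 0.493, -0.507]
force: [0.3, 0.7, -1.0]
grip_width: 0.151
```

>>> carry_out(
  deltas=[
    [0.7,0,-25,50,0,0,0],
    [0.7,0,-50,100,0,0,0],
    [0.7,0,-75,150,0,0,0],
    [0.7,0,-100,200,0,0,0],
    [0.7,0,-125,250,0,0,0],
  ],
)

```text
time_s: 17.0
eef_pos: [359.1, -386.5, 172.1]
ee_rot: [0.493, 0.507, 0.493, -0.507]
force: [1.0, -0.5, -1.3]
grip_width: 0.15
```

Run:
```python
from h import *
to(493,-137,2)
a=viewer.capture("top")[...,::-1][150:295,225:475]; b=viewer.capture("scene")[150:290,230:480,::-1]
cv2.imwrite("pics/c9.png",np.vstack([cv2.resize(a,(517,300),interpolation=2),cv2.resize(b,(517,290),interpolation=2)]))
```

```text
t 17.0 pos [ 359.1 -386.5  172.1] F [ 1.  -0.5 -1.3] g 0.15 shift [ 170.1  127.  -253. ] turn [-0.2 -0.  -0. ]
```

View pics/c9.png

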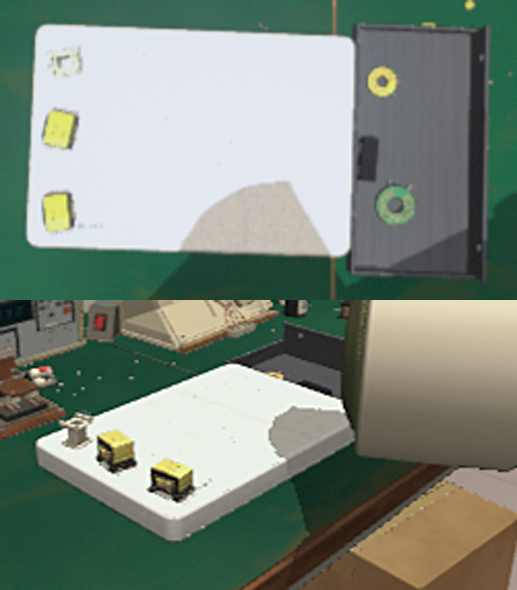

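The final view shows all three parts in the tray: yellow toroid at (382,81), E core at (368,158) and green toroid at (395,205). The board is clear apart from the transformers and bobbin. I'll check numerically that those haven't moved and that everything has settled, then hand in.

Run:
```python
from h import *
from rig import order
a0=cv2.imread("pics/top0.png"); a1=viewer.capture("top")[...,::-1].copy()
for n,(x,y) in dict(bob=(244,170),t1=(240,198),t2=(240,238)).items():
    s=(slice(y,y+30),slice(x,x+30)); p,r=cv2.phaseCorrelate(a0[s].mean(2).astype(np.float32),a1[s].mean(2).astype(np.float32)); print(n,np.round(p,2),round(r,2),np.abs(a0[s].astype(int)-a1[s]).mean().round(2))
e0=px2w("top",[225+359/2.068,226],15); e1=px2w("top",[225+378/2.068,226],15); print(e0.round(),e1.round(),"lip",px2w("top",[396.5,226],22).round())
a2=viewer.capture("top")[...,::-1]
print("settled diff",np.abs(a1[160:290,395:462].astype(int)-a2[160:290,395:462]).max())
print(ctrl.sense()["dq"].round(3)); order.finish_job()
```

```text
bob [ 0.01 -0.01] 1.0 0.41
t1 [-0.02  0.07] 1.0 0.54
t2 [-0.02  0.05] 1.0 0.53
[ 480. -124.   15.] [ 480. -142.   15.] lip [ 480. -118.   22.]
settled diff 21
[ 0.04  -0.014  0.012  0.003  0.002  0.005]
the job is handed in; nothing more can be done
```

I swept toroid A, then toroid B, then the E core over the board's edge, and all three are in the tray. None was picked up, and I handed the job in at about 17 s of the 58 s allowed.

**Last checks:**
- **Parts:** The final top view shows all three inside the tray. The E core lies behind the lip, at y about -124 to -142 mm with the lip at about -118 mm.
- **Bystanders:** The two transformers and the bobbin moved less than 0.1 pixel from the first picture.
- **Forces:** Every reading I took stayed within about 1.5 N, and the arm was raised clear of everything at hand-in.

**What disagreed:**
- **Fingertip height:** The real fingertips stand about 29 mm above the reported tool position. My first pass went over toroid A without touching it, so I lowered the tool using the camera and force readings and repeated the sweep.
- **Settling:** Two pictures 0.05 s apart still differed by up to 21 grey levels in the tray area. The arm was still moving slightly (0.04 rad/s or less), so I put that down to image noise or its moving shadow and did not check further.

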